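Tighten the filter clamp behind its swivel cover

ROBOT

A 7-joint arm with a two-finger parallel gripper is mounted at the origin on the work surface. World frame = base frame: x ahead of the robot, y to its left, z up, the work surface at z = 0. Lengths are in m, angles in rad, forces in N, time in s.
With the tool pointing down it reaches from about 0.4 to 0.9 m from the base axis. Payload 5.6 kg.
Tool frame: the origin (TCP) lies between the finger pads; the fingertips stand 11 mm ahead of it and the grasp point (between the pads) lies 8 mm behind it (nose_length is the z of the fingertips in the tool frame, in m); z points along the fingers, y is the line along which they close (so a half turn about z gives the same grasp; the last joint's range is limited). The gripper opens to 92 mm and grips with 3 to 60 N. Pads are 20 mm wide; open, the fingers measure 128 mm over their backs; the gripper's body (75 mm by 189 mm) begins 69 mm behind the grasp point.
Start: joints at [1.228, 0.468, -0.012, 1.603, 0.006, 1.071, -0.056], TCP at [0.192, -0.621, 0.226] pointing down, gripper open.
Joint ranges: [-2.53, 2.53], [-0.31, 2.02], [-1.57, 1.55], [0.28, 2.44], [-1.29, 4.43], [0.15, 1.84], [-2.92, 2.92]. Speed limits (rad/s): [2.57, 2.57, 3.14, 3.14, 3.14, 3.14, 3.14].

INTERFACE

Orientations are given as a unit quaternion [w, x, y, z].
In Python, from workcell import get_obs, capture, calibration, hand_in, nose_length gives the robot as it stands.
- The arm moves only by the tool send_rows, never from a script. Its argument "deltas" is one flat list of numbers, 7 for each row, row after row: the shift along the world's x, y, z in units of 30 mm (1.0 is 30 mm), then the turn, a rotation vector about the world's x, y, z in rad, then the opening in per cent of the stroke, from 0 (shut) to 100 (fully open). In form: [x, y, z, rx, ry, rz, jaw, x, y, z, rx, ry, rz, jaw, ...]. A call has 1 to 8 rows; each row is the pose to reach, as a shift and turn from the pose commanded when the call began; what a row does not reach only later rows make up. A row lasts 1/10 s, in which the tool goes at most 50 mm and 8.59 degrees, less where a joint would pass 70% of its speed; a pose out of reach is approached as far as the arm can. A call with a gripper value outside its range is refused whole. The fingers move at their own pace and stop on an object; the grip force is fixed at half the most. Time passes only in rows, so rows that repeat a pose let the fingers close. It gives the time, the measured TCP pose, the force, the opening and the grip force at its end, in the units of the state.
- get_obs(): the state, without advancing time (a new reading comes with each control period).
- capture(name): name is "scene" or "top" or "wrist"; returns (picture, depth): 400x640x3 uint8, red, green, blue; 400x640 float32, m along the optical axis (not along the pixel's ray), 0 where there is no reading.
- calibration(name): a dict with "fx", "fy", "cx", "cy" (pixels), "xyz" and "attitude" of the camera in the world. Camera axes: x right, y down, z forward; pixel columns grow to the right and rows downward; lengths in m; the calibration is good to about 2 mm. A picture is of the moment at which its call begins: read the wrist's pose just before it. calibration takes no time and is no camera call; for the wrist camera it gives the pose at the moment of the call.
- hand_in(): hands the job in; it is judged then, once.
The state is a dict: "t": time; "joint_pos": joint angles; "joint_vel": joint speeds; "joint_torque": joint torques, N m; "eef_pos": TCP position; "orientation": TCP orientation; "wrist_force": force on the tool from outside, world axes, zero at the start; "wrist_torque": the same for the moment, N m; "width": finger opening in m; "grasp_force": force on a finger pad.
Only numpy, scipy, OpenCV 4.12 (cv2) and the standard library are available. Lean on these libraries where they do the work, as an engineer would, in place of code of your own. Each camera call takes 0.05 s, during which the arm holds its last target. There are 200 camera calls.

TASK

On the sloping face of the white sample-preparation unit, swing the flat metal cover fully aside about its corner screw. Turn the black T-handle in the well beneath it clockwise until its torque limiter slips, then stop at once (within about 20 degrees of slip) and do not turn it back; finally swing the cover shut over the well and let go. Leave everything else on the bench where it is.

Things in the scene. Friction and masses are not known exactly. Their poses are not given: they have to be found in the camera images.
- unit: White sample-preparation unit, fixed, 235 deep x 250 wide x 218 mm high; origin under its middle, x axis toward its back, y to its left, z up. It stands sideways: its front faces the robot's right (-y), give or take 0.3 rad. Its upper front is a flat face 200 mm long by 250 wide, sloping 32 degrees from level (normal leans to the front), its centre at (-10, 0, 165) mm, with a square well 122 x 122 mm, 40 deep, in its middle.
- stud (a point): Round upright bright metal stud, 14 mm across, 35 mm tall, by which the flat dark steel cover (142 x 142 x 4 mm) is swung. Point on the stud's axis, 26 mm above the cover, 9 mm below the stud's top, 107 mm from the pivot; near the shut cover's middle. z axis: the face's outward normal. Cover shut: x up the slope, y to the unit's left; both turn with the cover.
- pivot (a point): The cover's pivot screw (bright slotted head, 20 mm across, 6 mm high) at the shut cover's upper left corner, as seen facing the unit's front. Point on the pivot axis, at the same height above the cover as stud. z axis: the face's outward normal, which is the pivot axis. x and y turn with the cover.
- cover (a joint): Swing of the cover, rad: 0 shut (a stop), grows clockwise as seen looking onto the face: the stud goes down the slope, then left. 1.75 is the open stop; the well is clear from about 1.5. Stiff (3 to 5 N at the stud), stays where it is left. Starts 0 to 0.12. It slides 1 mm above the face and, open, overhangs the unit's left side.
- handle_grip (a point): Black T-handle (bar 52 mm long, 14 thick, 25 high) in the middle of the well, hidden under the shut cover. Point on its turning axis, 28 mm above the well's floor, 9 mm below the bar's top, 12 mm below the face. x axis along the bar, y across it, z the face's outward normal. Under the bar is a thin steel disc, 54 mm across, 3 mm high, which turns with the spindle.
- spindle (a joint): Turn of the clamp's spindle (steel disc with a black tick, under the handle), rad; grows clockwise as seen looking onto the face. It turns easily (0.04 N m) with the handle until the clamp is tight at 1.30, where it stops dead. Starts at 0.15 to 0.90.
- handle (a joint): Slip of the handle on the spindle (torque limiter), rad: 0 at the start and while the spindle turns along. Once the spindle is tight it slips at about 0.28 N m and this grows, clockwise. Turned back, the handle takes the spindle along and loosens the clamp. Needs a firm grip (40 N or more). Good: 0.04 to 0.40.
- mouse_mid (a point): Bystander: black computer mouse, 100 x 58 x 34 mm, in front of the unit; point at its middle.
- jar_mid (a point): Bystander: small specimen jar, 56 mm across, 58 mm tall, at the unit's left, under where the open cover hangs (which clears it); point at its middle.
- cartridge_mid (a point): Bystander: grey test cartridge, 62 x 36 x 34 mm, in front of the unit; point at its middle.
- marker_mid (a point): Bystander: marker pen, 135 mm long, 15 mm thick, lying behind the unit; point at its middle.
- bottle_mid (a point): Bystander: clear bottle, 66 mm across, 160 mm tall, at the left; point at its middle.
- rack_mid (a point): Bystander: rack of capped tubes, 70 x 160 x 89 mm, at the left; point at its middle.
- scanner_mid (a point): Bystander: barcode scanner on a stand, 200 mm tall, base 90 mm across, at the right; point on the stand.
- notepad_mid (a point): Bystander: paper pad, 150 x 210 x 12 mm, at the right; point at its middle.

How it is judged:
On the way, in this order (a step that is already met when the one before it is completed fails the run):
1. the cover is swung aside, clear of the well (value of joint cover above 1.4 rad), for 0.2 s.
2. the spindle is tight and the handle's limiter has slipped (value of joint spindle above 1.25 rad and value of joint handle above 0.04 rad), for 0.2 s.
At the end, for the whole second after the job is handed in: The cover is shut (within 0.1 rad of its stop), the clamp's spindle is tight (above 1.25 rad) and the handle has slipped on it by 0.04 to 0.40 rad (all of step 2 and value of joint cover below 0.1 rad and value of joint handle below 0.4 rad); the robot touches nothing.
It fails at once if the handle slips by more than 0.40 rad (over-run) (value of joint handle above 0.4 rad).
It fails at once if something else on the bench is moved by more than 30 mm (distance of any of mouse_mid, jar_mid, cartridge_mid, marker_mid, bottle_mid, rack_mid, scanner_mid, notepad_mid from where it was at the start of the episode above 0.03 m).
It also fails if it takes over 72 s, if anything falls off the work surface, if the arm or the gripper's body presses on something with over 40 N, if the wrist force passes 120 N, or if a joint passes its speed limit or range.

## Working session

There is one attempt and no reset: what is moved stays moved. The work goes in short steps, Python scripts to look and compute and a tool call to move; the robot and the scene stay as the last step left them, time stands still between calls to the robot, and variables do not carry over. Pictures are saved under pics/ and viewed, at most 10 in all, crops included, and the job is handed in when it is done.

Besides the shell and the picture viewer there is one more tool, called as name(argument=value, ...) on one line, values as JSON. send_rows: Moves the arm, as the interface text tells. Its arguments: {"type":"object","properties":{"deltas":{"type":"array","items":{"type":"number"}}},"required":["deltas"]}

```bash
ls; mkdir -p pics; python3 - <<'E'
from workcell import *
import cv2,numpy as np
o=get_obs();print({k:np.round(v,3).tolist() for k,v in o.items()})
for n in("scene","top"):
    p,d=capture(n);cv2.imwrite(f"pics/{n}0.png",p[...,::-1]);np.save(f"pics/{n}0.npy",d);print(n,calibration(n))
print(calibration("wrist"),nose_length)
E
```

```text
pics
{'t': 0.0, 'joint_pos': [1.228, 0.468, -0.012, 1.604, 0.006, 1.071, -0.056], 'joint_vel': [-0.0, 0.001, -0.0, 0.001, 0.001, 0.001, -0.0], 'joint_torque': [-0.0, -52.058, -0.013, -24.375, -0.057, 0.017, 0.0], 'eef_pos': [0.192, -0.62, 0.225], 'orientation': [-0.001, 0.989, 0.149, -0.0], 'wrist_force': [-0.279, -0.22, -0.011], 'wrist_torque': [-0.02, 0.076, -0.04], 'grasp_force': 0.0, 'width': 0.092}
scene {'fx': 397.30538767635903, 'fy': 397.30538767635903, 'cx': 319.4351965565451, 'cy': 199.43315206998673, 'xyz': array([1.53150505, 0.36082447, 0.96858446]), 'attitude': array([-0.25317925,  0.51463804,  0.73385585, -0.36401037])}
top {'fx': 443.5292563184214, 'fy': 443.5292563184214, 'cx': 318.058583090782, 'cy': 201.31452838123207, 'xyz': array([ 0.46957812, -0.02767117,  1.38111562]), 'attitude': array([-0.02996905,  0.71293492, -0.7003656 ,  0.01771079])}
{'fx': 312.5821369704294, 'fy': 312.5821369704294, 'cx': 313.7658805817345, 'cy': 200.47329828821847, 'xyz': array([ 0.26930813, -0.59549427,  0.38282246]), 'attitude': array([ 0.11575476,  0.79660057, -0.58703752, -0.08611224])} 0.011
```

View pics/scene0.png

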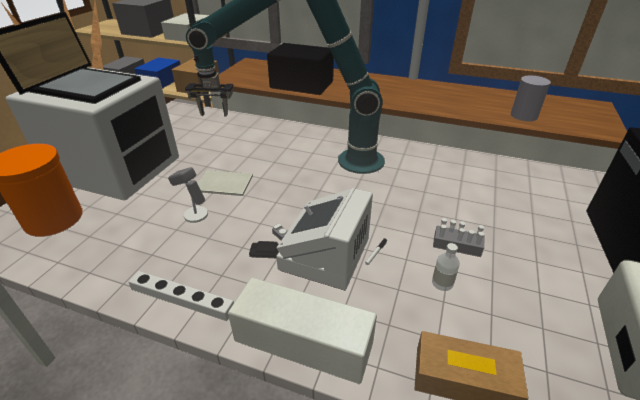

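View pics/top0.png

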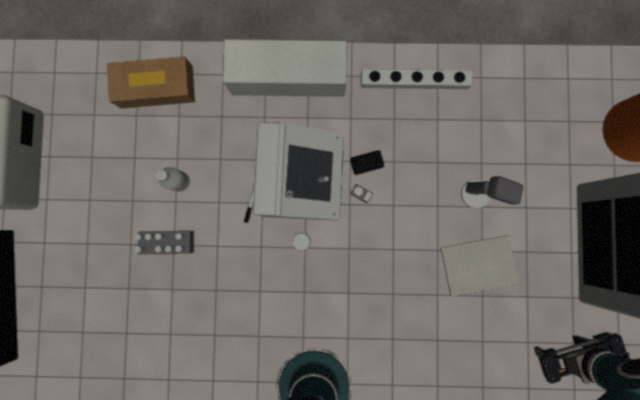

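Scene and top views: the unit sits at about (300,170) in the top view, front to the right. The pivot is near (289,192), the stud near (323,180) and the jar at (302,241).

```bash
cat > h.py <<'E'
from workcell import *
import cv2,numpy as np
from scipy.spatial.transform import Rotation as R
def rot(q): return R.from_quat(np.roll(q,-1)).as_matrix()
def cloud(c,d):
    v,u=np.mgrid[:400,:640]
    P=np.stack([(u-c['cx'])/c['fx']*d,(v-c['cy'])/c['fy']*d,d],-1)
    return P@rot(c['attitude']).T+c['xyz']
def proj(c,p):
    q=(np.atleast_2d(p)-c['xyz'])@rot(c['attitude'])
    return np.c_[q[:,0]/q[:,2]*c['fx']+c['cx'],q[:,1]/q[:,2]*c['fy']+c['cy']]
def ray(c,u,v):
    r=rot(c['attitude'])@[(u-c['cx'])/c['fx'],(v-c['cy'])/c['fy'],1]
    return c['xyz'],r
def two(c1,p1,c2,p2):
    o1,a=ray(c1,*p1);o2,b=ray(c2,*p2)
    s=np.linalg.lstsq(np.c_[a,-b],o2-o1,rcond=None)[0]
    x,y=o1+s[0]*a,o2+s[1]*b
    return (x+y)/2,np.linalg.norm(x-y)
E
python3 - <<'E'
from h import *
c=calibration("top");d=np.load("pics/top0.npy");P=cloud(c,d)
for u,v in[(289,192),(323,180),(310,160),(335,160),(335,135),(335,205),(270,170),(302,241),(300,130),(300,205)]:print(u,v,P[v,u].round(3))
im=cv2.imread("pics/top0.png")[110:260,220:400];top=cv2.resize(im,None,fx=3.3,fy=3.3,interpolation=cv2.INTER_CUBIC);
cv2.imwrite("pics/topc.png",cv2.convertScaleAbs(top,alpha=1.5,beta=20))
# plane of face: pixels on cover/face
m=np.zeros(d.shape,bool);m[128:212,288:340]=1
Q=P[m&(d>0)];rng=np.random.default_rng(0);best=0
for _ in range(500):
    a=Q[rng.choice(len(Q),3,False)];n=np.cross(a[1]-a[0],a[2]-a[0]);l=np.linalg.norm(n)
    if l<1e-6: continue
    n/=l;k=abs((Q-a[0])@n)<.004
    if k.sum()>best:best=k.sum();K=k
A=Q[K];cc=A.mean(0);n=np.linalg.svd(A-cc,full_matrices=False)[2][2];n*=np.sign(n[2])
print(best,len(Q),cc,n,np.degrees(np.arccos(n[2])),"yaw of -n",np.arctan2(-n[1],-n[0]))
E
```

```text
289 192 [0.572 0.071 0.21 ]
323 180 [ 0.609 -0.018  0.176]
310 160 [0.664 0.018 0.173]
335 160 [ 0.673 -0.051  0.124]
335 135 [ 0.745 -0.05   0.126]
335 205 [ 0.545 -0.053  0.123]
270 170 [0.629 0.122 0.216]
302 241 [0.44  0.042 0.061]
300 130 [0.744 0.047 0.187]
300 205 [0.54  0.043 0.182]
3248 4354 [0.64083767 0.00822878 0.16241752] [-0.00808539 -0.54057085  0.84125964] 32.72662554742773 yaw of -n 1.5558403089503825
```

View pics/topc.png

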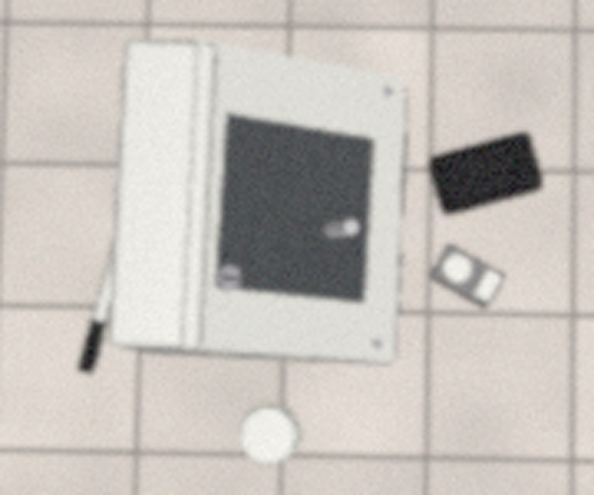

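The crop gives the pivot at about (289,194) and the stud tip at (326,179), with its base left of that. I'm moving the wrist over the face, tool along the face normal, for a near view.

send_rows(deltas=[0,0,4,0,0,0,100,6,8,5,0.2,0.03,-0.1,100,6,8,5,0.2,0.03,-0.1,100,6,8,5,0.2,0.03,-0.1,100,6,8,5,0.2,0.03,-0.1,100,6,8,5,0.2,0.03,-0.1,100,6,8,5,0.2,0.03,-0.1,100,6,8,5,0.2,0.03,-0.1,100])

```text
t: 0.9
eef_pos: [0.3757, -0.3765, 0.3775]
orientation: [-0.101, 0.99, 0.103, 0.001]
wrist_force: [0.4, 0.7, 0.6]
width: 0.0917
grasp_force: 0.0
```

```bash
cat > st.py <<'E'
from h import *
o=get_obs();M=rot(o['orientation'])
print({k:np.round(o[k],3).tolist() for k in('t','joint_pos','eef_pos','wrist_force','wrist_torque','width','grasp_force')});print("toolxyz cols\n",M.round(3))
E
python3 st.py
```

```text
{'t': 0.9, 'joint_pos': [0.908, 0.25, -0.135, 1.581, -0.098, 1.468, -0.571], 'eef_pos': [0.376, -0.376, 0.377], 'wrist_force': [0.441, 0.724, 0.635], 'wrist_torque': [-0.132, -0.029, 0.03], 'width': 0.092, 'grasp_force': 0.0}
toolxyz cols
 [[ 0.979  0.204 -0.018]
 [ 0.204 -0.959  0.2  ]
 [ 0.023 -0.199 -0.98 ]]
```

send_rows(deltas=[7.5,9,-1,0.37,0.05,-0.2,100,7.5,9,-1,0.37,0.05,-0.2,100,7.5,9,-1,0.37,0.05,-0.2,100,7.5,9,-1,0.37,0.05,-0.2,100,7.5,9,-1,0.37,0.05,-0.2,100,7.5,9,-1,0.37,0.05,-0.2,100,7.5,9,-1,0.37,0.05,-0.2,100,7.5,9,-1,0.37,0.05,-0.2,100])

```text
t: 1.7
eef_pos: [0.5987, -0.1037, 0.3448]
orientation: [-0.285, 0.958, 0.001, 0.002]
wrist_force: [0.0, 1.1, -0.4]
width: 0.0916
grasp_force: 0.0
```

```bash
python3 st.py; python3 - <<'E'
from h import *
import pickle
c=calibration("wrist");p,d=capture("wrist")
pickle.dump((c,p,d),open("pics/w1.pkl","wb"))
cv2.imwrite("pics/w1.png",p[...,::-1]);print(c['xyz'],rot(c['attitude']).round(3))
E
```

```text
{'t': 1.7, 'joint_pos': [0.577, 0.449, -0.272, 1.49, -0.435, 1.425, -1.139], 'eef_pos': [0.599, -0.104, 0.345], 'wrist_force': [0.011, 1.067, -0.38], 'wrist_torque': [-0.506, 0.034, -0.03], 'width': 0.092, 'grasp_force': 0.0}
toolxyz cols
 [[ 1.     0.003  0.004]
 [ 0.    -0.837  0.547]
 [ 0.005 -0.547 -0.837]]
[ 0.67920258 -0.18919973  0.47739977] [[ 0.003 -0.959 -0.282]
 [-0.838 -0.157  0.523]
 [-0.546  0.234 -0.804]]
```

View pics/w1.png

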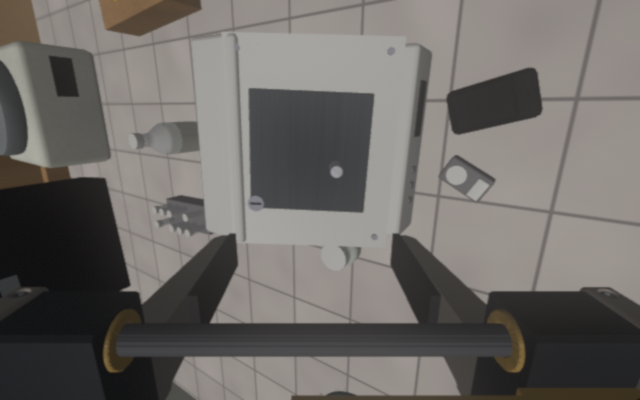

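Wrist view: cover pivot head at (256,203), stud top at (337,172), well-centred dark cover with corners (250,89), (373,94), (364,212).

```bash
python3 - <<'E'
from h import *
import pickle
c,p,d=pickle.load(open("pics/w1.pkl","rb"));ct=calibration("top")
P=cloud(c,d)
def fit(Q):
    for _ in range(5):
        cc=Q.mean(0);n=np.linalg.svd(Q-cc,full_matrices=False)[2][2];n*=np.sign(n[2]);Q=Q[abs((Q-cc)@n)<.005]
    return cc,n
g=cv2.cvtColor(p,cv2.COLOR_RGB2GRAY)
Qc=P[100:200,265:360][d[100:200,265:360]>0]
cc,n=fit(Qc);print("cover",cc,n,np.degrees(np.arccos(n[2])))
m=np.zeros(d.shape,bool);m[45:80,255:380]=1;m[90:220,380:390]=1;m[222:238,255:360]=1
fc,nf=fit(P[m&(d>0)]);print("face",fc,nf,np.degrees(np.arccos(nf[2])),"cover over face",(cc-fc)@nf)
# white face outline corners: upslope edge, downslope edge on plane
def on(u,v,h=0):
    o,r=ray(c,u,v);return o+r*(((fc+h*nf-o)@nf)/(r@nf))
for nm,q,q2 in[("stud",(337,172),(326.4,179.1)),("pivot",(256,203),(289.4,193.6))]:
    x,e=two(c,q,ct,q2);print(nm,x,e,"h over face",(x-fc)@nf, "plane:",on(*q,.040 if nm=="stud" else .011))
ys=on(391,50)-on(374,237);print("screws dir",ys,np.arctan2(ys[1],ys[0]))
# cover contour
mask=((g<75)).astype(np.uint8);mask[:70]=0;mask[230:]=0;mask[:,:235]=0;mask[:,395:]=0
k=max(cv2.findContours(mask,0,2)[0],key=cv2.contourArea);pol=cv2.approxPolyDP(k,8,True)[:,0];print(pol.tolist())
L=np.array([on(*q,.005) for q in pol]);print(L.round(4),np.linalg.norm(L-np.roll(L,1,0),axis=1),L.mean(0))
E
```

```text
cover [0.63226755 0.01596564 0.16747573] [-0.01453317 -0.52945785  0.84821175] 31.98230116794654
face [0.6650747  0.00374315 0.15448564] [-0.01470489 -0.52949927  0.84818294] 31.9854179289602 cover over face 0.005028600535443811
stud [ 0.61207915 -0.02725259  0.18145108] 0.0016653033044493509 h over face 0.04006314357092988 plane: [ 0.61280348 -0.02686654  0.18163019]
pivot [0.56788954 0.06991891 0.20886796] 0.00020426652326047064 h over face 0.012515240996315662 plane: [0.56751955 0.07103681 0.20777297]
screws dir [ 2.21607914e-01 -6.11867955e-03  2.22641893e-05] -0.02760337091551059
[[260, 92], [253, 194], [266, 206], [361, 210], [371, 95]]
[[ 0.6969  0.0647  0.199 ]
 [ 0.5774  0.0779  0.2051]
 [ 0.5619  0.0648  0.1967]
 [ 0.5577 -0.036   0.1337]
 [ 0.694  -0.041   0.1329]] [0.12472021 0.1204039  0.02192884 0.11902073 0.13636254] [0.61757148 0.02607124 0.1734959 ]
```

send_rows(deltas=[0.45,1.6,-4,-0.02,-0.01,-0.006,50,0.45,1.6,-4,-0.02,-0.01,-0.006,50,0.45,1.6,-4,-0.02,-0.01,-0.006,50,0.45,1.6,-4,-0.02,-0.01,-0.006,50,0.45,1.6,-4,-0.02,-0.01,-0.006,50])

```text
t: 2.25
eef_pos: [0.6104, -0.065, 0.2258]
orientation: [-0.273, 0.962, -0.006, 0.009]
wrist_force: [-0.3, -1.0, 1.3]
width: 0.0541
grasp_force: 0.0
```

```bash
python3 st.py; python3 - <<'E'
from h import *
c=calibration("wrist");p,d=capture("wrist")
S=np.array([.6129,-.0222,.1740]);n=np.array([-.0147,-.5295,.848])
print("stud top pred",proj(c,S+.009*n))
cv2.imwrite("pics/w2.png",p[...,::-1])
o=get_obs();T=S-.008*n;M=rot(o['orientation'])
print("delta rows",(T-o['eef_pos'])/.03,"rot",np.cross(M[:,2],-n))
E
```

```text
{'t': 2.25, 'joint_pos': [0.521, 0.532, -0.284, 1.638, -0.434, 1.159, -1.109], 'eef_pos': [0.61, -0.065, 0.226], 'wrist_force': [-0.328, -1.016, 1.284], 'wrist_torque': [-0.472, -0.026, -0.049], 'width': 0.054, 'grasp_force': 0.0}
toolxyz cols
 [[ 1.    -0.007  0.022]
 [-0.018 -0.851  0.525]
 [ 0.015 -0.525 -0.851]]
stud top pred [[301.96308326 221.1760333 ]]
delta rows [ 0.06430129  1.58307402 -1.98897196] rot [0.00614239 0.00780021 0.00497701]
```

View pics/w2.png

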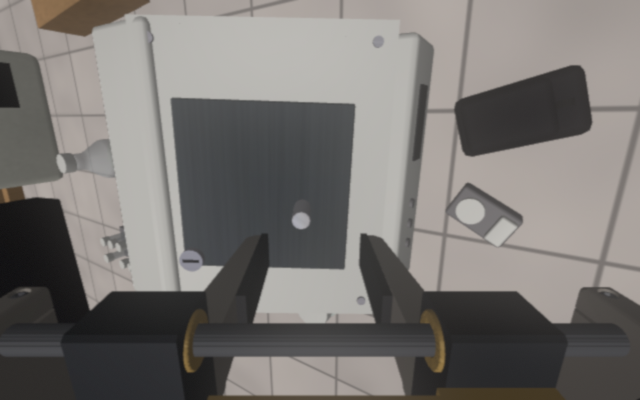

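The predicted stud top (302,221) matches the picture (301,221). I'm going in.

send_rows(deltas=[0.05,0.4,-0.6,0.005,0.007,0.005,50,0.05,0.9,-1.3,0.005,0.007,0.005,50,0.05,1.3,-1.95,0.005,0.007,0.005,50,0.05,1.3,-1.95,0.005,0.007,0.005,50,0.05,1.3,-1.95,0.005,0.007,0.005,50])

```text
t: 2.8
eef_pos: [0.613, -0.0258, 0.1688]
orientation: [-0.275, 0.961, -0.004, 0.007]
wrist_force: [0.6, -0.7, 0.2]
width: 0.0458
grasp_force: 0.0
```

```bash
cat > dl.py <<'E'
import sys
from h import *
n=np.array([-.0147,-.5295,.848]);o=get_obs();M=rot(o['orientation'])
T=np.array(eval(sys.argv[1]))-.008*n   # grasp target
print({k:np.round(o[k],3).tolist() for k in('t','joint_pos','eef_pos','wrist_force','wrist_torque','width')})
print("delta rows",((T-o['eef_pos'])/.03).round(3),"rot",np.cross(M[:,2],-n).round(4))
E
python3 dl.py "[.6129,-.0222,.1740]"
```

```text
{'t': 2.8, 'joint_pos': [0.476, 0.59, -0.301, 1.697, -0.448, 1.033, -1.103], 'eef_pos': [0.613, -0.026, 0.169], 'wrist_force': [0.646, -0.69, 0.188], 'wrist_torque': [-0.481, -0.008, 0.026], 'width': 0.046}
delta rows [ 0.     0.26  -0.053] rot [0.001  0.0006 0.0004]
```

send_rows(deltas=[0,0.26,-0.05,0,0,0,50,0,0.26,-0.05,0,0,0,0,0,0.26,-0.05,0,0,0,0,0,0.26,-0.05,0,0,0,0,0,0.26,-0.05,0,0,0,0,0,0.26,-0.05,0,0,0,0])

```text
t: 3.4
eef_pos: [0.612, -0.0165, 0.1657]
orientation: [-0.276, 0.961, -0.004, 0.005]
wrist_force: [-0.1, -0.6, 0.2]
width: 0.0133
grasp_force: 30.0
```

```bash
python3 dl.py "[.6129,-.0222,.1740]"; cat > arc.py <<'E'
import sys
from h import *
n=np.array([-.0147,-.5295,.848]);n/=np.linalg.norm(n)
pv=np.array([.5672,.0604,.2247]);o=get_obs()
G=o['eef_pos']-.008*rot(o['orientation'])[:,2];v=G-pv;v-=n*(v@n)
print("radius",np.linalg.norm(v),"height",(G-pv)@n)
for th in eval(sys.argv[1]):
    q=R.from_rotvec(-th*n);print(th,((q.apply(v)-v)/.03).round(2),(-th*n).round(3))
E
python3 arc.py "[.1,.2,.3,.4,.5,.6]"
```

```text
{'t': 3.4, 'joint_pos': [0.466, 0.591, -0.305, 1.706, -0.451, 1.021, -1.11], 'eef_pos': [0.612, -0.016, 0.166], 'wrist_force': [-0.116, -0.624, 0.197], 'wrist_torque': [-0.448, 0.013, 0.015], 'width': 0.013}
delta rows [ 0.033 -0.05   0.05 ] rot [-0.0002 -0.0017 -0.0011]
radius 0.1062929354798531 height -0.0019789927484977084
0.1 [-0.33 -0.11 -0.07] [ 0.001  0.053 -0.085]
0.2 [-0.67 -0.19 -0.13] [ 0.003  0.106 -0.17 ]
0.3 [-1.02 -0.24 -0.17] [ 0.004  0.159 -0.254]
0.4 [-1.37 -0.27 -0.19] [ 0.006  0.212 -0.339]
0.5 [-1.72 -0.26 -0.19] [ 0.007  0.265 -0.424]
0.6 [-2.08 -0.22 -0.17] [ 0.009  0.318 -0.509]
```

send_rows(deltas=[-0.33,-0.11,-0.07,0.001,0.053,-0.085,0,-0.67,-0.19,-0.13,0.003,0.106,-0.17,0,-1.02,-0.24,-0.17,0.004,0.159,-0.254,0,-1.37,-0.27,-0.19,0.006,0.212,-0.339,0,-1.72,-0.26,-0.19,0.007,0.265,-0.424,0,-1.72,-0.26,-0.19,0.007,0.265,-0.424,0])

```text
t: 4.0
eef_pos: [0.5593, -0.0242, 0.1599]
orientation: [-0.268, 0.93, -0.242, -0.064]
wrist_force: [-1.9, -1.0, 2.1]
width: 0.0132
grasp_force: 30.0
```

```bash
python3 st.py; python3 arc.py "[.1,.2,.3,.4,.5,.6,.7]"
```

```text
{'t': 4.0, 'joint_pos': [0.436, 0.517, -0.204, 1.835, -0.532, 1.006, -1.493], 'eef_pos': [0.559, -0.024, 0.16], 'wrist_force': [-1.876, -0.951, 2.085], 'wrist_torque': [-0.473, 0.517, 0.241], 'width': 0.013, 'grasp_force': 30.002}
toolxyz cols
 [[ 0.875 -0.484  0.011]
 [-0.416 -0.739  0.53 ]
 [-0.248 -0.469 -0.848]]
radius 0.10636286603753099 height -0.002023886391487715
0.1 [-0.35  0.04  0.02] [ 0.001  0.053 -0.085]
0.2 [-0.7   0.11  0.06] [ 0.003  0.106 -0.17 ]
0.3 [-1.03  0.21  0.11] [ 0.004  0.159 -0.254]
0.4 [-1.36  0.34  0.19] [ 0.006  0.212 -0.339]
0.5 [-1.66  0.49  0.28] [ 0.007  0.265 -0.424]
0.6 [-1.95  0.67  0.38] [ 0.009  0.318 -0.509]
0.7 [-2.21  0.87  0.5 ] [ 0.01   0.371 -0.594]
```

send_rows(deltas=[-0.35,0.04,0.02,0.001,0.053,-0.085,0,-0.7,0.11,0.06,0.003,0.106,-0.17,0,-1.03,0.21,0.11,0.004,0.159,-0.254,0,-1.36,0.34,0.19,0.006,0.212,-0.339,0,-1.66,0.49,0.28,0.007,0.265,-0.424,0,-1.95,0.67,0.38,0.009,0.318,-0.509,0,-1.95,0.67,0.38,0.009,0.318,-0.509,0])

```text
t: 4.7
eef_pos: [0.5009, -0.0043, 0.1713]
orientation: [-0.238, 0.818, -0.505, -0.14]
wrist_force: [-3.3, -3.3, 1.1]
width: 0.0134
grasp_force: 30.0
```

```bash
python3 st.py; python3 arc.py "[.1,.2,.3,.4,.5,.55,.6,.7]"
```

```text
{'t': 4.7, 'joint_pos': [0.357, 0.403, -0.103, 1.983, -0.61, 0.996, -2.017], 'eef_pos': [0.501, -0.004, 0.171], 'wrist_force': [-3.311, -3.265, 1.095], 'wrist_torque': [-0.796, 0.724, 0.422], 'width': 0.013, 'grasp_force': 30.005}
toolxyz cols
 [[ 0.451 -0.893  0.012]
 [-0.759 -0.376  0.531]
 [-0.469 -0.248 -0.847]]
radius 0.10646143205641499 height -0.0020364224366268167
0.1 [-0.27  0.2   0.12] [ 0.001  0.053 -0.085]
0.2 [-0.51  0.42  0.26] [ 0.003  0.106 -0.17 ]
0.3 [-0.72  0.67  0.4 ] [ 0.004  0.159 -0.254]
0.4 [-0.91  0.92  0.56] [ 0.006  0.212 -0.339]
0.5 [-1.06  1.2   0.73] [ 0.007  0.265 -0.424]
0.55 [-1.12  1.34  0.82] [ 0.008  0.291 -0.466]
0.6 [-1.18  1.48  0.9 ] [ 0.009  0.318 -0.509]
0.7 [-1.27  1.77  1.08] [ 0.01   0.371 -0.594]
```

send_rows(deltas=[-0.27,0.2,0.12,0.001,0.053,-0.085,0,-0.51,0.42,0.26,0.003,0.106,-0.17,0,-0.72,0.67,0.4,0.004,0.159,-0.254,0,-0.91,0.92,0.56,0.006,0.212,-0.339,0,-1.06,1.2,0.73,0.007,0.265,-0.424,0,-1.06,1.2,0.73,0.007,0.265,-0.424,0,-1.06,1.2,0.73,0.007,0.265,-0.424,0])

```text
t: 5.4
eef_pos: [0.4688, 0.0318, 0.1933]
orientation: [0.197, -0.668, 0.691, 0.195]
wrist_force: [-7.1, -3.4, 5.6]
width: 0.0135
grasp_force: 30.0
```

```bash
python3 st.py; python3 arc.py "[.1]"
```

```text
{'t': 5.4, 'joint_pos': [0.256, 0.305, -0.043, 2.066, -0.653, 0.999, -2.535], 'eef_pos': [0.469, 0.032, 0.193], 'wrist_force': [-7.098, -3.381, 5.642], 'wrist_torque': [-0.589, 1.109, 0.681], 'width': 0.014, 'grasp_force': 30.013}
toolxyz cols
 [[-0.03  -0.999  0.011]
 [-0.846  0.031  0.532]
 [-0.532  0.006 -0.847]]
radius 0.10665643310174468 height -0.002090955727907989
0.1 [-0.12  0.28  0.18] [ 0.001  0.053 -0.085]
```

send_rows(deltas=[0,0,0,0,0,0,50,0,0,0,0,0,0,50,-0.04,-0.8,1.25,0,0,0,50,-0.04,-1.6,2.5,0,0,0,50,2,-2.5,4,-0.002,-0.08,0.127,50,3.6,-2.5,4,-0.004,-0.16,0.25,50,5,-2.5,4,-0.007,-0.26,0.42,50,5,-2.5,4,-0.01,-0.42,0.68,50])

```text
t: 6.2
eef_pos: [0.6242, -0.0423, 0.3134]
orientation: [-0.246, 0.843, -0.461, -0.127]
wrist_force: [-0.3, -0.3, -0.5]
width: 0.0457
grasp_force: 0.0
```

send_rows(deltas=[0,0,0,0,0,0,40,0,0,0,0,0,0,40,0,0,0,0,0,0,40])

```text
t: 6.5
eef_pos: [0.619, -0.0431, 0.313]
orientation: [-0.244, 0.84, -0.467, -0.129]
wrist_force: [-1.0, -0.8, -0.4]
width: 0.0368
grasp_force: 0.0
```

```bash
python3 st.py; python3 - <<'E'
from h import *
import pickle
c=calibration("wrist");p,d=capture("wrist")
pickle.dump((c,p,d),open("pics/w3.pkl","wb"));cv2.imwrite("pics/w3.png",p[...,::-1])
E
```

```text
{'t': 6.5, 'joint_pos': [0.325, 0.439, -0.06, 1.556, -0.532, 1.336, -2.14], 'eef_pos': [0.619, -0.043, 0.313], 'wrist_force': [-1.004, -0.813, -0.395], 'wrist_torque': [-0.439, -0.025, 0.0], 'width': 0.037, 'grasp_force': 0.0}
toolxyz cols
 [[ 0.531 -0.847  0.01 ]
 [-0.721 -0.445  0.531]
 [-0.446 -0.29  -0.847]]
```

View pics/w3.png

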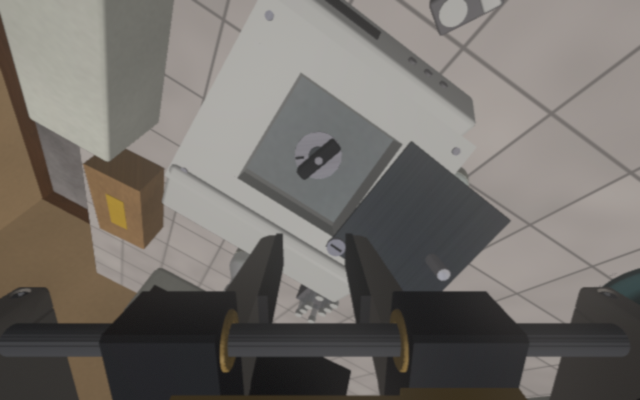

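The cover is open and the well clear. The bar runs from about (301,176) to (338,143), centred near (319,159), with a tick at (297,157). Next I rectify the view on the bar-top plane.

```bash
cat > rect.py <<'E'
from h import *
import pickle,sys
n=np.array([-.0147,-.5295,.848]);n/=np.linalg.norm(n)
r=np.array([.9996,-.0276,0]);r-=n*(r@n);r/=np.linalg.norm(r);u=np.cross(n,r)
F0=np.array([0.6650747,0.00374315,0.15448564])   # on the face
def centre(c,px,h):
    o,q=ray(c,*px);return o+q*(((F0+h*n-o)@n)/(q@n))
def rect(c,p,C,s=5,half=60):
    N=2*half*s;src=[];dst=[]
    for a,b in[(-1,-1),(1,-1),(1,1),(-1,1)]:
        src.append(proj(c,C+(a*r+b*u)*half/1e3)[0]);dst.append([N/2+a*half*s,N/2-b*half*s])
    H=cv2.getPerspectiveTransform(np.float32(src),np.float32(dst))
    return cv2.warpPerspective(p,H,(N,N))
E
python3 - <<'E'
from rect import *
c,p,d=pickle.load(open("pics/w3.pkl","rb"));P=cloud(c,d)
print("bar depth pt h:",(P[155:164,316:323].reshape(-1,3)-F0).mean(0)@n,"floor h",(P[120:130,290:300].reshape(-1,3)-F0).mean(0)@n)
C=centre(c,(319,159.5),-.003);I=rect(c,p,C,8,35);cv2.imwrite("pics/r3.png",I[...,::-1])
g=cv2.cvtColor(I,cv2.COLOR_RGB2GRAY);m=(g<60).astype(np.uint8)
k=max(cv2.findContours(m,0,2)[0],key=cv2.contourArea);print(C,cv2.minAreaRect(k))
# well floor centre check: well corners at floor plane, face rim
for q in[(302,74),(400,143),(333,225),(240,178)]:
    x=centre(c,q,0);print(((x-C)@r).round(4),((x-C)@u).round(4))
E
```

```text
bar depth pt h: -0.002688296204313703 floor h -0.039954892920220565
[0.63188605 0.02033728 0.16073467] ((294.53314208984375, 277.45184326171875), (120.34315490722656, 397.83642578125), 16.090816497802734)
0.0588 -0.059
-0.0583 -0.0591
-0.0521 0.0507
0.0579 0.0608
```

View pics/r3.png

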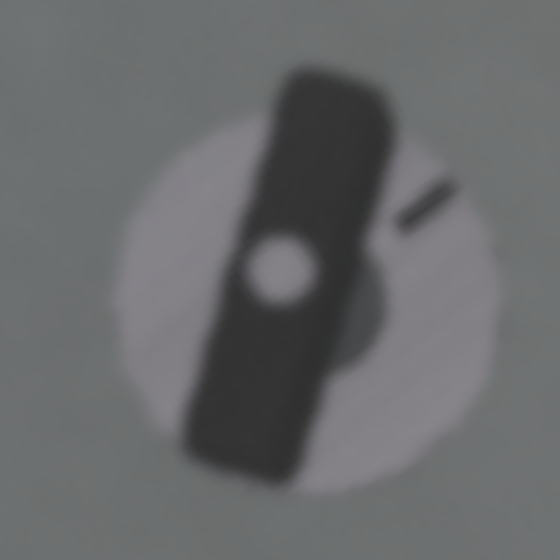

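The bar is tilted 15° clockwise from up-slope, with its axis dot at (283,270) in the crop. I turn the tool 2.32 rad counter-clockwise in two parts.

```bash
cat > grip.py <<'E'
from rect import *
C=np.array([0.63188605,0.02033728,0.16073467]);A=C+.0004*r+.0012*u-.009*n
def report(h,ang,A=A):
    o=get_obs();M=rot(o['orientation']);a=np.radians(ang)
    x=np.cos(a)*r+np.sin(a)*u;T=np.c_[x,np.cross(-n,x),-n]
    print({k:np.round(o[k],3).tolist() for k in('t','joint_pos','eef_pos','wrist_force','wrist_torque','width')})
    print("rows",((A+(h-.008)*n-o['eef_pos'])/.03).round(3),"rot",R.from_matrix(T@M.T).as_rotvec().round(4),"now angle",np.degrees(np.arctan2(M[:,0]@u,M[:,0]@r)), "torque about n",o['wrist_torque']@n)
E
python3 -c "
from grip import *
print(A);report(.08,75)"
```

```text
[0.63244631 0.02610983 0.15373726]
{'t': 6.55, 'joint_pos': [0.325, 0.439, -0.06, 1.555, -0.532, 1.336, -2.14], 'eef_pos': [0.619, -0.043, 0.313], 'wrist_force': [-1.074, -0.587, 0.075], 'wrist_torque': [-0.49, 0.024, -0.059], 'width': 0.037}
rows [ 0.411  1.035 -3.283] rot [-0.0304 -1.2195  1.9449] now angle -56.53971142064363 torque about n -0.05490848418357763
```

send_rows(deltas=[0,0,0,-0.015,-0.61,0.97,40,0,0,0,-0.015,-0.61,0.97,40,0,0,0,-0.015,-0.61,0.97,40,0,0,0,-0.015,-0.61,0.97,40,0,0,0,-0.015,-0.61,0.97,40,0,0,0,-0.015,-0.61,0.97,40,0,0,0,-0.015,-0.61,0.97,40,0,0,0,-0.015,-0.61,0.97,40])

```text
t: 7.35
eef_pos: [0.6192, -0.043, 0.3136]
orientation: [-0.274, 0.959, 0.066, 0.026]
wrist_force: [-0.1, -0.6, -1.0]
width: 0.0367
grasp_force: 0.0
```

send_rows(deltas=[0.4,1,-3,-0.015,-0.61,0.97,40,0.4,1,-3,-0.015,-0.61,0.97,40,0.4,1,-3,-0.015,-0.61,0.97,40,0.4,1,-3,-0.015,-0.61,0.97,40,0.4,1,-3,-0.015,-0.61,0.97,40,0.4,1,-3,-0.015,-0.61,0.97,40,0.4,1,-3,-0.015,-0.61,0.97,40,0.4,1,-3,-0.015,-0.61,0.97,40])

```text
t: 8.15
eef_pos: [0.6313, -0.0132, 0.2235]
orientation: [-0.216, 0.77, 0.575, 0.172]
wrist_force: [0.5, -0.9, 0.3]
width: 0.0367
grasp_force: 0.0
```

```bash
python3 -c "
from grip import *
report(.06,75)
c=calibration('wrist');p,d=capture('wrist');pickle.dump((c,p,d),open('pics/w4.pkl','wb'))
I=rect(c,p,A+.009*n,8,35)
cv2.imwrite('pics/r4.png',np.hstack([cv2.resize(p,None,fx=.6,fy=.6)[:240],np.zeros((240,10,3),np.uint8),cv2.resize(I,(240,240))])[...,::-1])
"
```

```text
{'t': 8.15, 'joint_pos': [0.599, 0.589, -0.522, 1.613, -0.311, 1.092, 0.012], 'eef_pos': [0.631, -0.013, 0.224], 'wrist_force': [0.534, -0.939, 0.269], 'wrist_torque': [-0.493, -0.002, 0.029], 'width': 0.037}
rows [ 0.014  0.393 -0.856] rot [-0.0014  0.0016 -0.0013] now angle 75.1131582309179 torque about n 0.03306394735971458
```

View pics/r4.png

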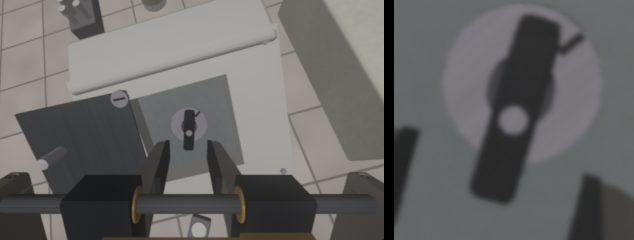

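The second view agrees: the axis dot falls on the predicted centre (120,120 in the right panel) and the bar is still at 15°. I'm descending.

send_rows(deltas=[0.01,0.5,-0.9,0,0,0,40,0.03,1,-1.75,0,0,0,40,0.04,1.45,-2.5,0,0,0,40,0.04,1.45,-2.5,0,0,0,40,0.04,1.45,-2.5,0,0,0,40])

```text
t: 8.7
eef_pos: [0.633, 0.0303, 0.1488]
orientation: [-0.217, 0.771, 0.573, 0.171]
wrist_force: [0.4, 1.1, 0.3]
width: 0.0366
grasp_force: 0.0
```

```bash
python3 -c "
from grip import *
report(0,75)"
```

```text
{'t': 8.7, 'joint_pos': [0.536, 0.669, -0.521, 1.683, -0.307, 0.927, 0.006], 'eef_pos': [0.633, 0.03, 0.149], 'wrist_force': [0.356, 1.055, 0.267], 'wrist_torque': [-0.503, -0.097, 0.031], 'width': 0.037}
rows [-0.016  0.003 -0.06 ] rot [-0.002  -0.0014  0.0029] now angle 74.81421199884943 torque about n 0.08492768236674623
```

send_rows(deltas=[0,0,-0.05,0,0,0,0,0,0,-0.05,0,0,0,0,0,0,-0.05,0,0,0,0,0,0,-0.05,0,0,0,0,0,0,-0.05,0,0,0,0])

```text
t: 9.2
eef_pos: [0.6325, 0.03, 0.1477]
orientation: [-0.218, 0.771, 0.574, 0.171]
wrist_force: [-4.2, -2.2, 5.7]
width: 0.0199
grasp_force: 30.0
```

```bash
python3 -c "
from grip import *
report(0,75)"
```

```text
{'t': 9.2, 'joint_pos': [0.537, 0.671, -0.522, 1.683, -0.307, 0.926, 0.008], 'eef_pos': [0.633, 0.03, 0.148], 'wrist_force': [-4.177, -2.186, 5.682], 'wrist_torque': [-0.251, 0.982, 0.616], 'width': 0.02}
rows [ 0.001  0.011 -0.024] rot [-0.0024 -0.0017  0.0016] now angle 74.8701460915082 torque about n 0.006451686699994539
```

The 19.9 mm width suggests the tips caught the wider hub under the bar. I'll open, rise 5 mm and close again.

send_rows(deltas=[0,0,0,0,0,0,40,0,0,0,0,0,0,40,0,-0.09,0.14,0,0,0,40,0,-0.09,0.14,0,0,0,0,0,-0.09,0.14,0,0,0,0,0,-0.09,0.14,0,0,0,0,0,-0.09,0.14,0,0,0,0])

```text
t: 9.9
eef_pos: [0.6325, 0.0274, 0.1517]
orientation: [-0.218, 0.771, 0.574, 0.171]
wrist_force: [-5.5, -4.3, 7.5]
width: 0.0139
grasp_force: 59.9
```

```bash
python3 -c "
from grip import *
report(0.005,75)
c=calibration('wrist');p,d=capture('wrist')
q=p[60:240,200:440]
cv2.imwrite('pics/r5.png',cv2.convertScaleAbs(cv2.resize(q,None,fx=3,fy=3,interpolation=2)[...,::-1],alpha=1.5))
"
```

```text
{'t': 9.9, 'joint_pos': [0.54, 0.666, -0.522, 1.68, -0.307, 0.936, 0.009], 'eef_pos': [0.633, 0.027, 0.152], 'wrist_force': [-5.502, -4.311, 7.499], 'wrist_torque': [-0.219, 0.968, 0.619], 'width': 0.014}
rows [-0.002  0.011 -0.016] rot [-0.0025 -0.002   0.0012] now angle 74.88091803269849 torque about n 0.015058948351768445
```

View pics/r5.png

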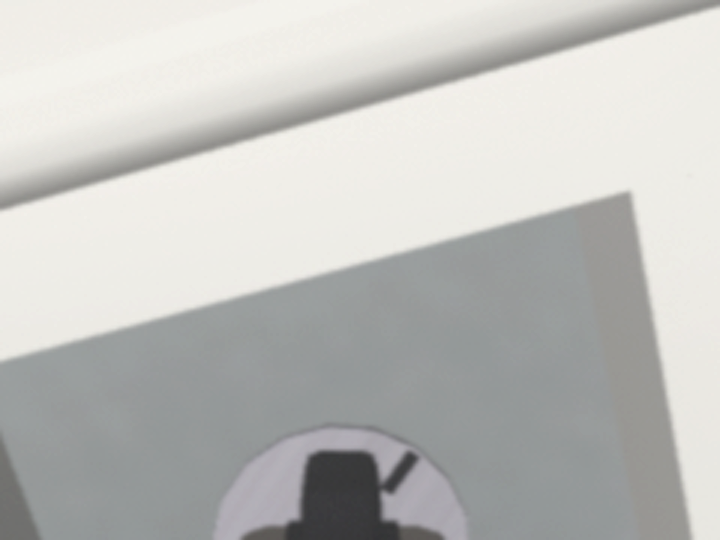

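The bar is now gripped properly (13.9 mm, 60 N), and the tick stays visible beside it at about (400,472) in the crop. I turn clockwise in small steps, tracking the tick in the gripper frame.

```bash
cat > tick.py <<'E'
from grip import *
def tick():
    o=get_obs();c=calibration('wrist');p,d=capture('wrist');g=cv2.cvtColor(p,cv2.COLOR_RGB2GRAY).astype(np.float32)
    M=rot(o['orientation']);ang=np.arctan2(M[:,0]@u,M[:,0]@r)
    D=A-.025*n;th=np.radians(np.arange(10,80,.5));prof=[]
    for rad in np.arange(.020,.0245,.0005):
        q=proj(c,np.array([D+rad*(np.cos(ang-t)*r+np.sin(ang-t)*u) for t in th])).astype(np.float32)
        prof.append(cv2.remap(g,q[:,:1].copy(),q[:,1:].copy(),1)[:,0])
    s=np.mean(prof,0);w=np.clip(np.percentile(s,70)-15-s,0,None)
    print("t",o['t'],"tool angle",np.degrees(ang).round(2),"torque n",(o['wrist_torque']@n).round(3),"F",o['wrist_force'].round(1),"grip",o['grasp_force'].round(0),"w",o['width'].round(4),"j7",o['joint_pos'][6].round(2))
    print("profile per 2 deg from 10:",s[::4].astype(int).tolist())
if __name__=="__main__": tick()
E
python3 tick.py
```

```text
Traceback (most recent call last):
  File "tick.py", line 12, in <module>
    if __name__=="__main__": tick()
                             ~~~~^^
  File "tick.py", line 10, in tick
    print("t",o['t'],"tool angle",np.degrees(ang).round(2),"torque n",(o['wrist_torque']@n).round(3),"F",o['wrist_force'].round(1),"grip",o['grasp_force'].round(0),"w",o['width'].round(4),"j7",o['joint_pos'][6].round(2))
                                                                                                                                          ^^^^^^^^^^^^^^^^^^^^^^
AttributeError: 'float' object has no attribute 'round'
```

send_rows(deltas=[0,0,0,0.001,0.053,-0.085,0,0,0,0,0.003,0.106,-0.17,0,0,0,0,0.004,0.159,-0.254,0,0,0,0,0.004,0.159,-0.254,0])

```text
t: 10.4
eef_pos: [0.6327, 0.0274, 0.1516]
orientation: [-0.24, 0.849, 0.451, 0.136]
wrist_force: [-4.6, -3.3, 7.6]
width: 0.0137
grasp_force: 59.9
```

```bash
python3 tick.py
```

```text
Traceback (most recent call last):
  File "tick.py", line 12, in <module>
    if __name__=="__main__": tick()
                             ~~~~^^
  File "tick.py", line 10, in tick
    print("t",o['t'],"tool angle",np.degrees(ang).round(2),"torque n",(o['wrist_torque']@n).round(3),"F",o['wrist_force'].round(1),"grip",o['grasp_force'].round(0),"w",o['width'].round(4),"j7",o['joint_pos'][6].round(2))
                                                                                                                                          ^^^^^^^^^^^^^^^^^^^^^^
AttributeError: 'float' object has no attribute 'round'
```

```bash
sed -i "s/o\['grasp_force'\].round(0)/round(o['grasp_force'])/; s/o\['width'\].round(4)/round(o['width'],4)/" tick.py; python3 tick.py
```

```text
t 10.45 tool angle 57.69 torque n -0.021 F [-5.5 -2.9  7.6] grip 60 w 0.0137 j7 -0.25
profile per 2 deg from 10: [69, 71, 72, 75, 83, 96, 106, 110, 111, 108, 85, 51, 40, 45, 76, 102, 108, 109, 110, 112, 111, 111, 109, 109, 108, 109, 109, 110, 109, 109, 109, 109, 109, 108, 103]
```

```bash
python3 -c "
from grip import *
for f,a in(('w4',75),('w3',75)):
    c,p,d=pickle.load(open(f'pics/{f}.pkl','rb'));g=cv2.cvtColor(p,cv2.COLOR_RGB2GRAY).astype(np.float32)
    D=A-.025*n;th=np.radians(np.arange(10,80,2));ang=np.radians(a);s=[]
    for rad in np.arange(.020,.0245,.0005):
        q=proj(c,np.array([D+rad*(np.cos(ang-t)*r+np.sin(ang-t)*u) for t in th])).astype(np.float32)
        s.append(cv2.remap(g,q[:,:1].copy(),q[:,1:].copy(),1)[:,0])
    print(f,np.mean(s,0).astype(int).tolist())
"
```

```text
w4 [63, 61, 61, 65, 75, 88, 102, 112, 117, 117, 105, 82, 60, 54, 68, 93, 110, 117, 119, 120, 121, 121, 120, 119, 119, 119, 119, 119, 119, 119, 119, 119, 119, 119, 120]
w3 [50, 59, 77, 98, 113, 122, 126, 127, 127, 122, 109, 88, 70, 67, 82, 101, 117, 124, 128, 129, 129, 129, 129, 128, 127, 127, 128, 128, 128, 128, 128, 127, 128, 128, 129]
```

send_rows(deltas=[0,0,0,0.0005,0.026,-0.042,0,0,0,0,0.001,0.053,-0.085,0,0,0,0,0.001,0.053,-0.085,0])

```text
t: 10.8
eef_pos: [0.6327, 0.0273, 0.1516]
orientation: [-0.246, 0.87, 0.409, 0.124]
wrist_force: [-4.5, -3.5, 7.4]
width: 0.0135
grasp_force: 59.9
```

```bash
python3 tick.py
```

```text
t 10.8 tool angle 51.91 torque n 0.021 F [-4.5 -3.5  7.4] grip 60 w 0.0135 j7 -0.33
profile per 2 deg from 10: [69, 70, 72, 74, 83, 95, 105, 109, 110, 107, 84, 51, 40, 45, 75, 101, 107, 108, 109, 110, 110, 110, 109, 108, 108, 108, 109, 109, 108, 108, 108, 108, 108, 107, 103]
```

send_rows(deltas=[0,0,0,0.001,0.032,-0.051,0,0,0,0,0.002,0.064,-0.102,0,0,0,0,0.002,0.064,-0.102,0])

```text
t: 11.15
eef_pos: [0.6327, 0.0273, 0.1516]
orientation: [-0.253, 0.893, 0.356, 0.109]
wrist_force: [-4.3, -3.5, 7.8]
width: 0.0137
grasp_force: 59.2
```

```bash
python3 tick.py
```

```text
t 11.15 tool angle 45.04 torque n 0.041 F [-4.3 -3.5  7.8] grip 59 w 0.0137 j7 -0.44
profile per 2 deg from 10: [68, 70, 72, 75, 85, 97, 105, 98, 67, 43, 40, 55, 89, 105, 107, 108, 109, 109, 109, 108, 108, 107, 107, 107, 107, 108, 107, 107, 107, 107, 108, 108, 108, 106, 101]
```

send_rows(deltas=[0,0,0,0.001,0.032,-0.051,0,0,0,0,0.002,0.064,-0.102,0,0,0,0,0.002,0.064,-0.102,0])

```text
t: 11.5
eef_pos: [0.6328, 0.0272, 0.1516]
orientation: [-0.26, 0.913, 0.301, 0.094]
wrist_force: [-4.3, -3.9, 7.7]
width: 0.0138
grasp_force: 59.2
```

```bash
python3 tick.py
```

```text
t 11.5 tool angle 38.14 torque n 0.046 F [-4.3 -3.9  7.7] grip 59 w 0.0138 j7 -0.54
profile per 2 deg from 10: [68, 71, 73, 73, 66, 48, 40, 44, 72, 99, 105, 106, 107, 108, 108, 108, 107, 106, 106, 106, 106, 107, 106, 106, 106, 106, 106, 107, 107, 107, 107, 107, 107, 106, 101]
```

The tick moved 12° (about 0.21 rad) against the bar, and the whole last step was slip, so the limiter has slipped. I stop turning, let go and rise along the normal.

send_rows(deltas=[0,0,0,0,0,0,0,0,0,0,0,0,0,40,0,0,0,0,0,0,40,0,0,0,0,0,0,40,-0.02,-0.8,1.25,0,0,0,40,-0.04,-1.6,2.5,0,0,0,40,-0.05,-2.1,3.4,0,0,0,40,-0.05,-2.1,3.4,0,0,0,40])

```text
t: 12.35
eef_pos: [0.6339, -0.0377, 0.2565]
orientation: [-0.257, 0.913, 0.301, 0.097]
wrist_force: [-0.6, 0.2, 0.3]
width: 0.0364
grasp_force: 0.0
```

```bash
cat > chk.py <<'E'
from grip import *
o=get_obs();c=calibration('wrist');p,d=capture('wrist');pickle.dump((c,p,d),open('pics/w6.pkl','wb'))
I=rect(c,p,A+.009*n,8,35);g=cv2.cvtColor(I,cv2.COLOR_RGB2GRAY);m=(g<60).astype(np.uint8);m=cv2.morphologyEx(m,cv2.MORPH_OPEN,np.ones((25,25)))
for k in cv2.findContours(m,0,2)[0]: print(cv2.minAreaRect(k))
J=rect(c,p,A-.025*n,8,35)
cv2.imwrite('pics/r6.png',cv2.resize(np.hstack([I,J]),None,fx=.7,fy=.7)[...,::-1])
# open cover's stud: nominal from the arc
pv=np.array([.5672,.0604,.2247]);print(o['joint_pos'].round(2),o['eef_pos'])
E
python3 chk.py
```

```text
((192.38739013671875, 348.6334228515625), (100.86831665039062, 167.87396240234375), 52.69605255126953)
((378.0199890136719, 204.3599853515625), (117.39998626708984, 223.19998168945312), 53.13010025024414)
[ 0.51  0.53 -0.35  1.57 -0.41  1.19 -0.55] [ 0.63385069 -0.0376882   0.25654295]
```

Bar angle confirms it followed the gripper (52° from vertical). The spindle turned 0.42 rad and the slip is 0.21 rad. Next the stud of the open cover.

send_rows(deltas=[-2,0.4,0,0.002,0.07,-0.11,50,-3.5,0.8,-0.1,0.005,0.17,-0.28,50,-5.5,1.25,-0.4,0.01,0.35,-0.56,50,-5.5,1.25,-0.4,0.01,0.35,-0.56,50,-5.5,1.25,-0.4,0.01,0.35,-0.56,50,-5.5,1.25,-0.4,0.01,0.35,-0.56,50,-5.5,1.25,-0.4,0.01,0.35,-0.56,50])

```text
t: 13.1
eef_pos: [0.4664, 0.0033, 0.2402]
orientation: [-0.276, 0.961, -0.009, 0.005]
wrist_force: [0.6, 0.6, 0.2]
width: 0.0457
grasp_force: 0.0
```

```bash
python3 dl.py "[.4687,.0275,.2001]"; python3 - <<'E'
from h import *
c=calibration("wrist");p,d=capture("wrist")
S=np.array([.4687,.0275,.2001]);n=np.array([-.0147,-.5295,.848])
q=proj(c,S+.011*n)[0];print("stud top pred",q)
x,y=q.astype(int);a,b=max(x-90,0),max(y-70,0);k=p[b:b+140,a:a+180];print(a,b)
g=cv2.cvtColor(k,cv2.COLOR_RGB2GRAY);print((np.argwhere(g>130).mean(0)[::-1]+[a,b]),(g>130).sum())
big=cv2.resize(k,None,fx=3,fy=3);cv2.imwrite("pics/w7.png",np.hstack([big[...,::-1],cv2.resize(cv2.imread("pics/r6.png"),(260,420))]))
E
```

```text
{'t': 13.1, 'joint_pos': [0.522, 0.263, -0.283, 2.002, -0.541, 1.085, -1.04], 'eef_pos': [0.466, 0.003, 0.24], 'wrist_force': [0.605, 0.578, 0.152], 'wrist_torque': [-0.461, -0.002, -0.024], 'width': 0.046}
delta rows [ 0.081  0.946 -1.561] rot [-0.0018 -0.0005 -0.0004]
stud top pred [315.79994368 231.82221715]
225 161
[288.21336086 256.026459  ] 5329
```

View pics/w7.png

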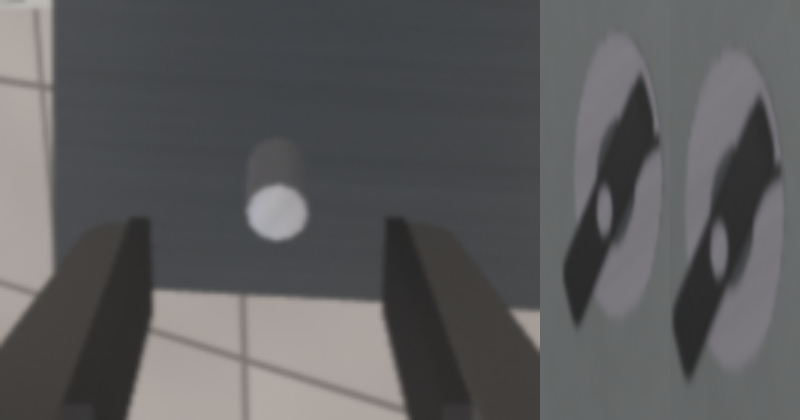

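The stud top at (317,232) matches the prediction (316,232) and sits between the fingers. I descend and grip it.

send_rows(deltas=[0.05,0.5,-0.8,0,0,0,50,0.08,0.95,-1.5,0,0,0,50,0.08,0.95,-1.5,0,0,0,50,0.08,0.95,-1.5,0,0,0,0,0.08,0.95,-1.5,0,0,0,0,0.08,0.95,-1.5,0,0,0,0,0.08,0.95,-1.5,0,0,0,0,0.08,0.95,-1.5,0,0,0,0])

```text
t: 13.95
eef_pos: [0.4692, 0.0296, 0.196]
orientation: [-0.275, 0.961, -0.011, 0.006]
wrist_force: [-2.1, -4.1, 1.8]
width: 0.0132
grasp_force: 30.0
```

```bash
python3 dl.py "[.4687,.0275,.2001]"; python3 arc.py "[-.1,-.2,-.3,-.4,-.5,-.6,-.7]"
```

```text
{'t': 13.95, 'joint_pos': [0.485, 0.32, -0.306, 2.052, -0.567, 0.96, -1.033], 'eef_pos': [0.469, 0.03, 0.196], 'wrist_force': [-2.111, -4.06, 1.754], 'wrist_torque': [-1.076, 0.328, 0.213], 'width': 0.013}
delta rows [-0.012  0.073 -0.09 ] rot [0.0007 0.002  0.0013]
radius 0.10649750193457984 height 0.0014588614880283331
-0.1 [ 0.15 -0.27 -0.17] [-0.001 -0.053  0.085]
-0.2 [ 0.34 -0.53 -0.33] [-0.003 -0.106  0.17 ]
-0.3 [ 0.55 -0.77 -0.47] [-0.004 -0.159  0.254]
-0.4 [ 0.79 -0.99 -0.61] [-0.006 -0.212  0.339]
-0.5 [ 1.06 -1.2  -0.73] [-0.007 -0.265  0.424]
-0.6 [ 1.35 -1.37 -0.83] [-0.009 -0.318  0.509]
-0.7 [ 1.66 -1.53 -0.92] [-0.01  -0.371  0.594]
```

send_rows(deltas=[0.15,-0.27,-0.17,-0.001,-0.053,0.085,0,0.34,-0.53,-0.33,-0.003,-0.106,0.17,0,0.55,-0.77,-0.47,-0.004,-0.159,0.254,0,0.79,-0.99,-0.61,-0.006,-0.212,0.339,0,1.06,-1.2,-0.73,-0.007,-0.265,0.424,0,1.35,-1.37,-0.83,-0.009,-0.318,0.509,0,1.35,-1.37,-0.83,-0.009,-0.318,0.509,0])

```text
t: 14.65
eef_pos: [0.5108, -0.012, 0.1709]
orientation: [-0.262, 0.922, 0.273, 0.087]
wrist_force: [1.3, -5.0, -0.6]
width: 0.0129
grasp_force: 30.0
```

```bash
python3 st.py; python3 arc.py "[-.1,-.2,-.3,-.4,-.5,-.6,-.7]"
```

```text
{'t': 14.65, 'joint_pos': [0.589, 0.449, -0.38, 1.945, -0.478, 0.952, -0.445], 'eef_pos': [0.511, -0.012, 0.171], 'wrist_force': [1.316, -5.012, -0.585], 'wrist_torque': [-1.369, -0.155, -0.077], 'width': 0.013, 'grasp_force': 29.999}
toolxyz cols
 [[ 0.835  0.549  0.018]
 [ 0.458 -0.714  0.53 ]
 [ 0.304 -0.434 -0.848]]
radius 0.1062107817701153 height 0.0014906291288906519
-0.1 [ 0.31 -0.15 -0.09] [-0.001 -0.053  0.085]
-0.2 [ 0.63 -0.27 -0.16] [-0.003 -0.106  0.17 ]
-0.3 [ 0.97 -0.37 -0.21] [-0.004 -0.159  0.254]
-0.4 [ 1.32 -0.43 -0.25] [-0.006 -0.212  0.339]
-0.5 [ 1.67 -0.47 -0.26] [-0.007 -0.265  0.424]
-0.6 [ 2.02 -0.47 -0.26] [-0.009 -0.318  0.509]
-0.7 [ 2.37 -0.45 -0.24] [-0.01  -0.371  0.594]
```

send_rows(deltas=[0.31,-0.15,-0.09,-0.001,-0.053,0.085,0,0.63,-0.27,-0.16,-0.003,-0.106,0.17,0,0.97,-0.37,-0.21,-0.004,-0.159,0.254,0,1.32,-0.43,-0.25,-0.006,-0.212,0.339,0,1.67,-0.47,-0.26,-0.007,-0.265,0.424,0,2.02,-0.47,-0.26,-0.009,-0.318,0.509,0,2.02,-0.47,-0.26,-0.009,-0.318,0.509,0])

```text
t: 15.35
eef_pos: [0.5715, -0.0261, 0.1631]
orientation: [-0.224, 0.8, 0.533, 0.16]
wrist_force: [2.0, -4.0, -1.6]
width: 0.0134
grasp_force: 30.0
```

```bash
python3 st.py; python3 arc.py "[-.1,-.2,-.3,-.35,-.4,-.45,-.5]"
```

```text
{'t': 15.35, 'joint_pos': [0.64, 0.573, -0.485, 1.793, -0.358, 0.966, 0.041], 'eef_pos': [0.571, -0.026, 0.163], 'wrist_force': [2.013, -3.986, -1.608], 'wrist_torque': [-1.402, -0.427, -0.22], 'width': 0.013, 'grasp_force': 29.999}
toolxyz cols
 [[ 0.379  0.925  0.018]
 [ 0.782 -0.331  0.529]
 [ 0.495 -0.187 -0.848]]
radius 0.10605347476239166 height 0.001528370238849907
-0.1 [0.35 0.02 0.02] [-0.001 -0.053  0.085]
-0.2 [0.7  0.08 0.06] [-0.003 -0.106  0.17 ]
-0.3 [1.04 0.16 0.12] [-0.004 -0.159  0.254]
-0.35 [1.2  0.21 0.15] [-0.005 -0.185  0.297]
-0.4 [1.36 0.27 0.19] [-0.006 -0.212  0.339]
-0.45 [1.52 0.34 0.24] [-0.007 -0.238  0.382]
-0.5 [1.68 0.41 0.29] [-0.007 -0.265  0.424]
```

send_rows(deltas=[0.35,0.02,0.02,-0.001,-0.053,0.085,0,0.7,0.08,0.06,-0.003,-0.106,0.17,0,1.04,0.16,0.12,-0.004,-0.159,0.254,0,1.36,0.27,0.19,-0.006,-0.212,0.339,0,1.36,0.27,0.19,-0.006,-0.212,0.339,0])

```text
t: 15.85
eef_pos: [0.6126, -0.0178, 0.169]
orientation: [-0.187, 0.678, 0.682, 0.202]
wrist_force: [2.7, -3.8, 0.0]
width: 0.0133
grasp_force: 30.0
```

```bash
python3 st.py; python3 arc.py "[-.03,-.06,-.09,-.12]"
```

```text
{'t': 15.85, 'joint_pos': [0.651, 0.64, -0.567, 1.693, -0.272, 0.983, 0.334], 'eef_pos': [0.613, -0.018, 0.169], 'wrist_force': [2.681, -3.792, 0.031], 'wrist_torque': [-1.293, -0.703, -0.405], 'width': 0.013, 'grasp_force': 29.999}
toolxyz cols
 [[-0.011  1.     0.018]
 [ 0.849 -0.     0.529]
 [ 0.529  0.021 -0.849]]
radius 0.10600185810638453 height 0.0015260412115598967
-0.03 [0.1  0.04 0.03] [-0.    -0.016  0.025]
-0.06 [0.19 0.08 0.05] [-0.001 -0.032  0.051]
-0.09 [0.28 0.12 0.08] [-0.001 -0.048  0.076]
-0.12 [0.37 0.17 0.11] [-0.002 -0.064  0.102]
```

send_rows(deltas=[0.1,0.04,0.03,0,-0.016,0.025,0,0.19,0.08,0.05,-0.001,-0.032,0.051,0,0.19,0.08,0.05,-0.001,-0.032,0.051,0])

```text
t: 16.15
eef_pos: [0.6149, -0.0168, 0.1696]
orientation: [-0.183, 0.658, 0.702, 0.204]
wrist_force: [-6.6, -7.7, 3.7]
width: 0.0132
grasp_force: 30.0
```

send_rows(deltas=[0.1,0.04,0.03,0,-0.016,0.025,0,0.1,0.04,0.03,0,-0.016,0.025,0])

```text
t: 16.35
eef_pos: [0.6149, -0.0165, 0.1696]
orientation: [-0.182, 0.647, 0.712, 0.205]
wrist_force: [-14.3, -12.5, 6.3]
width: 0.0135
grasp_force: 30.0
```

```bash
python3 st.py; python3 arc.py "[-.03,-.06,-.09]"
```

```text
{'t': 16.35, 'joint_pos': [0.653, 0.652, -0.583, 1.677, -0.249, 0.998, 0.397], 'eef_pos': [0.615, -0.016, 0.17], 'wrist_force': [-14.306, -12.472, 6.294], 'wrist_torque': [-1.976, 2.589, 1.605], 'width': 0.013, 'grasp_force': 30.026}
toolxyz cols
 [[-0.096  0.995  0.006]
 [ 0.846  0.079  0.527]
 [ 0.525  0.056 -0.85 ]]
radius 0.10575350422395517 height 0.00130736209261065
-0.03 [0.09 0.04 0.03] [-0.    -0.016  0.025]
-0.06 [0.19 0.08 0.06] [-0.001 -0.032  0.051]
-0.09 [0.28 0.13 0.09] [-0.001 -0.048  0.076]
```

The cover stopped dead at x = 0.615 as the force reversed and rose to 19 N, so it is on its stop. I let go and back off.

send_rows(deltas=[-0.1,-0.04,-0.03,0,0.016,-0.025,0,-0.1,-0.04,-0.03,0,0.016,-0.025,50,-0.1,-0.04,-0.03,0,0.016,-0.025,50,-0.1,-0.04,-0.03,0,0.016,-0.025,50,-0.12,-0.9,1.3,0,0.016,-0.025,50,-0.14,-1.7,2.6,0,0.016,-0.025,50,-0.16,-2.5,3.9,0,0.016,-0.025,50,-0.16,-2.5,3.9,0,0.016,-0.025,50])

```text
t: 17.15
eef_pos: [0.6179, -0.0915, 0.2935]
orientation: [-0.178, 0.658, 0.702, 0.209]
wrist_force: [1.8, -0.4, 0.1]
width: 0.0461
grasp_force: 0.0
```

```bash
python3 st.py; python3 - <<'E'
from h import *
import pickle
n=np.array([-.0147,-.5295,.848])
S=np.array([.6149,-.0165,.1696])+.008*n
c=calibration("wrist");p,d=capture("wrist");pickle.dump((c,p,d),open('pics/w8.pkl','wb'))
P=cloud(c,d);F0=np.array([0.6650747,0.00374315,0.15448564]);h=(P-F0)@n
m=(h>.033)&(h<.046)&(d>0)&(np.linalg.norm(P-S,axis=-1)<.04);q=P[m];print(m.sum(),"stud top",np.median(q,0),"want",S+.009*n)
w,_=proj(c,S)[0],0;print(w)
# jar etc vs start, by top view difference
ct=calibration("top");t,dt=capture("top");a=cv2.imread("pics/top0.png")[...,::-1]
D=cv2.absdiff(a,t).max(-1);D=cv2.medianBlur(D,5)>35
for nm,(x0,x1,y0,y1) in dict(jar=(285,320,225,260),mouse=(348,388,145,176),cart=(348,376,182,205),marker=(240,256,180,225),bottle=(150,192,160,195),rack=(132,198,225,260),scanner=(455,530,170,210),pad=(435,525,230,300)).items(): print(nm,D[y0:y1,x0:x1].sum())
E
```

```text
{'t': 17.15, 'joint_pos': [0.749, 0.548, -0.578, 1.518, -0.27, 1.267, 0.387], 'eef_pos': [0.618, -0.091, 0.294], 'wrist_force': [1.822, -0.391, 0.106], 'wrist_torque': [-0.517, -0.069, -0.037], 'width': 0.046, 'grasp_force': 0.0}
toolxyz cols
 [[-0.072  0.997  0.025]
 [ 0.849  0.048  0.527]
 [ 0.524  0.059 -0.85 ]]
173 stud top [ 0.61457104 -0.02458751  0.18252518] want [ 0.6146501 -0.0255015  0.184016 ]
[306.70103931 195.57571379]
jar 0
mouse 496
cart 315
marker 0
bottle 0
rack 0
scanner 860
pad 3089
```

```bash
python3 - <<'E'
from h import *
c=calibration("top");t,dt=capture("top");d0=np.load("pics/top0.npy")
z1=cloud(c,dt)[...,2];z0=cloud(c,d0)[...,2]
for nm,(x0,x1,y0,y1) in dict(mouse=(348,388,145,176),cart=(348,376,182,205),scanner=(455,530,170,210),pad=(435,525,230,300)).items():
    s=np.s_[y0:y1,x0:x1];print(nm,"max z",z0[s].max().round(3),z1[s].max().round(3),"z changed >8mm",(abs(z1[s]-z0[s])>.008).sum())
a=cv2.imread("pics/top0.png")[...,::-1]
for s in (np.s_[265,480],np.s_[290,450],np.s_[190,475]):print(a[s],t[s])
cs=calibration("scene");p,ds=capture("scene");b=cv2.imread("pics/scene0.png")[...,::-1]
D=cv2.medianBlur(cv2.absdiff(p,b).max(-1),5)>35
for nm,(x0,x1,y0,y1) in dict(scanner=(165,210,160,225),pad=(205,255,168,195),mouse=(246,280,238,260),cart=(270,290,222,238)).items():print(nm,D[y0:y1,x0:x1].sum())
E
```

```text
mouse max z 1.381 1.381 z changed >8mm 850
cart max z 1.381 1.381 z changed >8mm 363
scanner max z 1.381 1.381 z changed >8mm 1089
pad max z 1.381 1.381 z changed >8mm 3272
[131 131 120] [146 145 134]
[103 102  94] [34 50 52]
[36 35 38] [34 55 55]
scanner 0
pad 9
mouse 0
cart 0
```

The top-view differences are the arm passing overhead; the scene view shows the bystanders unmoved. The cover is at its stop and the robot is free.

```bash
python3 -c "
from workcell import *
print(hand_in())"
```

```text
the job is handed in; nothing more can be done
None
```

Handed in at about 17 s: cover swung aside, handle turned until it slipped by about 0.21 rad, cover shut on its stop and released, bystanders not moved as far as the cameras show; `hand_in` gave no verdict.

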